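Nip up the rolling mill's hold-down nut

ROBOT

A 6-joint arm with a two-finger parallel gripper is mounted at the origin on the work surface. World frame = base frame: x ahead of the robot, y to its left, z up, the work surface at z = 0. Lengths are in m, angles in rad, forces in N, time in s.
With the tool pointing down it reaches from about 0.35 to 0.775 m from the base axis. Payload 7.3 kg.
Tool frame: the origin (TCP) lies midway between the tips of the shut fingers; the grasp point (between the pads) lies 19 mm behind it; z points along the fingers, y is the line along which they close (so a half turn about z gives the same grasp; the last joint's range is limited). The gripper opens to 92 mm and grips with 3 to 60 N. Pads are 19 mm wide; open, the fingers measure 130 mm over their backs; the gripper's body (75 mm by 190 mm) begins 47 mm behind the grasp point.
Start: joints at [-1.49, 0.342, 1.524, -0, 1.275, -0.146], TCP at [0.118, -0.512, 0.191] pointing down, gripper open.
Joint ranges: [-2.53, 2.53], [-0.77, 2.02], [0.04, 2.7], [-1, 4.14], [0.28, 2.66], [-3.11, 3.11]. Speed limits (rad/s): [2.57, 2.57, 3.14, 3.14, 3.14, 3.14].

INTERFACE

Orientations are given as [roll, pitch, yaw] about the fixed x, y, z axes, in that order (R = Rz(yaw) Ry(pitch) Rx(roll)).
In Python, from cell import monitor, vision, workorder gives the robot as it stands.
- The arm moves only by the tool move_arm, never from a script. Its argument "rows" is a list of rows, each a list of 5 numbers: the shift along the world's x, y, z in mm, then the turn about the world's z in rad, then the closure, from -1 (fully open) to 1 (shut). A call has 1 to 12 rows; each row shifts and turns the commanded pose from where the row before left it; what a row does not reach is not made up. A row lasts 1/10 s, in which the tool goes at most 50 mm and 8.59 degrees, less where a joint would pass 70% of its speed; a pose out of reach is approached as far as the arm can. A call is refused whole if a number of a shift passes 50 or a number of a turn 0.15, either way. A call with a gripper value outside its range is refused whole. The fingers move at their own pace and stop on an object; "newtons" is the grip in N (left out, the last holds). Time passes only in rows, so rows that do not move let the fingers close. It gives the time, the measured TCP pose, the force, the opening and the grip force at its end, in the units of the state.
- monitor.observe(): the state, without advancing time (a new reading comes with each control period).
- vision.read_camera(name): name is "scene" or "top" or "wrist"; returns the picture (420x560x3 uint8, red, green, blue); there is no depth.
- vision.get_calibration(name): a dict with "K" (3x3 intrinsics, pixels), "k1" (the pictures are not rectified: a ray, as slopes to the right and down, at radius r is drawn at 1 + k1 r^2 times it, then the intrinsics apply), "T" (4x4, takes a point from camera to world coordinates); the wrist camera has in their place "mount" (4x4, takes a point from camera to tool coordinates, whose origin is the TCP and whose axes are the flange's). Camera axes: x right, y up, looking along -z (the intrinsics and any distortion apply to the point x, -y, -z); pixel columns grow to the right and rows downward; lengths in m; the calibration is good to about 2 mm. A picture is of the moment at which its call begins: read the wrist's pose just before it. get_calibration takes no time and is no camera call.
- workorder.hand_in(): hands the job in; it is judged then, once.
The state is a dict: "time": time; "qpos": joint angles; "qvel": joint speeds; "joint_efforts": joint torques, N m; "tool_pos": TCP position; "tool_rot": TCP orientation; "contact_force": force on the tool from outside, world axes, zero at the start; "torque": the same for the moment, N m; "opening": finger opening in m; "grip_force": force on a finger pad.
Only numpy, scipy, OpenCV 4.12 (cv2) and the standard library are available. Lean on these libraries where they do the work, as an engineer would, in place of code of your own. Each camera call takes 0.05 s, during which the arm holds its last target. There are 200 camera calls.

TASK

The hold-down nut on the rolling mill's right-hand foot has worked loose: take the double-ended ring spanner off the rubber mat and, with its larger ring, tighten the nut clockwise until it pulls up firm, about 1.2 N m and certainly not 2. The foot's ribs allow only a short swing, so lift the ring off and reseat it for each stroke, without leaning the spanner hard on the casting. Then lay the spanner flat on the mat again, leaving the other things on the bench where they are.

Things in the scene. Friction and masses are not known exactly. Their poses are not given: they have to be found in the camera images.
- mill: Jeweller's rolling mill, green cast iron, fixed to the bench: two cheeks with steel rolls between them, gears on top (325 high overall), crank at its +y end. Origin: bench surface under its middle; z up, y along the rolls towards the crank. Cheeks span x +-65; the right cheek's outer face lies at y = -108, 250 high; the nut's axis at x = 0, y = -150.
- foot: The mill's right-hand (-y) foot, part of the casting, axes parallel to the mill's. Origin: bench surface on the axis of stud and nut. Flange 20 thick, 120 (x) by 82 (y, from +42 at the cheek to -40); on it a steel washer 37 across, top at z = 23; stud 20 across, up to z = 46. The pocket round the nut is closed by the cheek at y = +42 and by a rib on either side, and opens to -y.
- pocket (a point): Mouth of that pocket: midway between the outer ends of the two upright ribs, level with their tops (foot y = -35, z = 80). Ribs 9 thick, inner faces at x = +-42, from the cheek to here, tops sloping up to z = 120 at the cheek. Axes as the foot's. With the ring on the nut the handle (which points from the nut out of the pocket) meets a rib about 44 degrees either side of -y.
- nut_base (a point): The loose nut: steel hexagon 30 across flats, 16 high, its top bevelled over the last 4 to a face 26 across. Origin: centre of its underside, on the washer (foot z = 23); z up along the stud. The frame turns with the nut: its x axis points square at one flat, the other flats follow every 60 degrees.
- nut (a joint): Angle of the nut on its thread in rad, growing as it is tightened (clockwise from above). Starts between 0 and 0.6. It runs on a steady thread friction of about 0.35 N m (3 N at mid-handle) and comes up against the washer at 2.45, where it stops turning on the thread and only the stud's wind-up gives. Friction holds it where it is left; it does not rise or sink.
- stud (a joint): Elastic wind-up of the stud, which turns nut and all under the spanner's torque and springs back when let go: rad, positive clockwise, 8 N m per rad (0.04 while the nut is running, 0.10 at 0.8 N m, 0.15 at 1.2 N m, 0.28 at 2.2 N m).
- spanner: Steel deep-offset double-ended ring spanner, 284 long, about 0.4 kg, lying on the mat on its two rings like a bridge. Origin: midway between the rings, level with their undersides; x points to the larger ring, z up. Straight handle 12 wide (y) by 14 high, centre at z = 38, from x = -70 to 70, then cranked down to the rings. Balances at its middle.
- big_ring (a point): Centre of the larger ring's underside, spanner x = +120, axes as the spanner's. Six-sided bore 31.5 across flats, 14 deep, right through, one flat square to the spanner's x axis: it fits the nut every 60 degrees, with about 5 degrees of play either way and 0.75 clearance all round. Ring 46 across outside. Fully seated, its underside lies on the washer.
- small_ring (a point): Centre of the smaller ring's underside, at spanner x = -120 (bore 28 across flats, 14 high, 42 across outside: too small for the nut).
- mat: Black rubber mat, 240 (x) by 360 (y) by 4 thick, fixed to the bench; origin: centre of its underside.
- flat_wrench: Small flat steel wrench 190 long, 8 high, lying near the mat's -x edge; origin: centre of its underside.
- hammer: Hammer with a wooden handle, 230 long, lying beyond the mat; origin: under its middle.
- mandrel: Tapered steel ring mandrel 290 long, 27 thick, lying on the near side of the mat; origin: under its middle.
- jar: Glass jar with a steel lid, 60 across, 75 high; origin: centre of its underside.
- spool: Empty brass spool, 40 across and 40 high, standing; origin: centre of its underside.
- bottle: Clear plastic bottle, 64 across, 190 high; origin: centre of its underside.
- screwdriver: Screwdriver with a dark wooden handle, 170 long, lying beyond the mill; origin: under its middle.

How it is judged:
On the way, in this order (a step that is already met when the one before it is completed fails the run):
1. the larger ring is seated over the loose nut (horizontal distance between big_ring and nut_base below 0.004 m and z of big_ring in the frame of nut_base below 0.008 m and value of joint nut below 0.9 rad), for 0.1 s.
2. the nut is pulled up firm with the ring on it: home on its washer, with at least 0.8 N m on it (horizontal distance between big_ring and nut_base below 0.004 m and z of big_ring in the frame of nut_base below 0.008 m and value of joint nut above 2.42 rad and value of joint stud above 0.1 rad), for 0.1 s.
At the end, for the whole second after the job is handed in: The nut is still home on its washer (nut above 2.40 rad) and the spanner lies still and flat on its two rings on the mat (within 5 mm of its surface, within 0.08 rad of level), the centres of both rings over the mat (value of joint nut above 2.4 rad and angle between spanner's own z axis and vertical below 0.08 rad and z of spanner in the frame of mat below 0.009 m and linear speed of spanner below 0.02 m/s and x of big_ring in the frame of mat between -0.12 and 0.12 m and y of big_ring in the frame of mat between -0.18 and 0.18 m and x of small_ring in the frame of mat between -0.12 and 0.12 m and y of small_ring in the frame of mat between -0.18 and 0.18 m); the robot touches nothing.
It fails at once if the nut is overtightened: more than about 2.2 N m on it (value of joint stud above 0.28 rad).
It fails at once if the spanner is pressed against the foot's casting with more than 30 N (contact force between spanner and foot above 30 N).
It fails at once if a bystander on the bench is moved by more than 30 mm (distance of any of flat_wrench, hammer, mandrel, jar, spool, bottle, screwdriver from where it was at the start of the episode above 0.03 m).
It also fails if it takes over 72 s, if anything falls off the work surface, if the arm or the gripper's body presses on something with over 40 N, if the wrist force passes 120 N, or if a joint passes its speed limit or range.

## Working session

There is one attempt and no reset: what is moved stays moved. The work goes in short steps, Python scripts to look and compute and a tool call to move; the robot and the scene stay as the last step left them, time stands still between calls to the robot, and variables do not carry over. Pictures are saved under pics/ and viewed, at most 10 in all, crops included, and the job is handed in when it is done.

Besides the shell and the picture viewer there is one more tool, called by a JSON object that holds its "method" and its "body", one argument or row to a line. move_arm: Moves the arm, as the interface text tells. Its arguments: {"type":"object","properties":{"rows":{"type":"array","items":{"type":"array","items":{"type":"number"}}},"newtons":{"type":"number"}},"required":["rows"]}

```bash
mkdir -p pics; ls
python3 - <<'E'
from cell import monitor, vision
import cv2,numpy as np
s=monitor.observe();print(s)
for n in("scene","top","wrist"):
    c=vision.get_calibration(n);print(n,{k:np.round(v,4).tolist() for k,v in c.items()})
for n in("scene","top"):
    cv2.imwrite(f"pics/{n}0.png",cv2.resize(vision.read_camera(n)[:,:,::-1],(800,600),interpolation=cv2.INTER_CUBIC))
E
```

```text
pics
{'time': 0.0, 'qpos': array([-1.49000810e+00,  3.42744710e-01,  1.52504669e+00, -3.31322400e-05,
        1.27538365e+00, -1.45980432e-01]), 'qvel': array([-0.00128244, -0.00247189,  0.00100182,  0.00134062,  0.00010423,
       -0.00251261]), 'joint_efforts': array([ 2.44075673e-04, -4.31246281e+01, -2.44221425e+01,  7.16019818e-02,
        5.59651677e-02, -1.23589075e-04]), 'tool_pos': array([ 0.11801776, -0.51107628,  0.19022324]), 'tool_rot': array([-3.14002248e+00, -1.98833755e-04,  2.26778178e-01]), 'contact_force': array([ 0.82358828,  1.34572792, -0.27347383]), 'torque': array([-0.03492545, -0.03513943,  0.00296443]), 'grip_force': 0.0, 'opening': 0.09207600821059538}
scene {'K': [[454.7795, 0.0, 279.2861], [0.0, 454.7795, 217.5934], [0.0, 0.0, 1.0]], 'k1': -0.1297, 'T': [[0.6283, -0.4311, 0.6476, 1.4282], [0.778, 0.3405, -0.5281, -0.7115], [0.0072, 0.8356, 0.5493, 0.8405], [0.0, 0.0, 0.0, 1.0]]}
top {'K': [[502.5144, 0.0, 287.4288], [0.0, 502.5144, 214.2915], [0.0, 0.0, 1.0]], 'k1': -0.1277, 'T': [[-0.0033, 0.9899, -0.1418, 0.3581], [-1.0, -0.0023, 0.0075, 0.0212], [0.0071, 0.1418, 0.9899, 1.3794], [0.0, 0.0, 0.0, 1.0]]}
wrist {'K': [[353.9395, 0.0, 285.9549], [0.0, 353.9395, 212.2853], [0.0, 0.0, 1.0]], 'k1': -0.0405, 'mount': [[0.0009, 0.9646, 0.2637, 0.0715], [1.0, -0.0009, 0.0002, 0.0004], [0.0004, 0.2637, -0.9646, -0.1938], [0.0, 0.0, 0.0, 1.0]]}
```

View pics/top0.png

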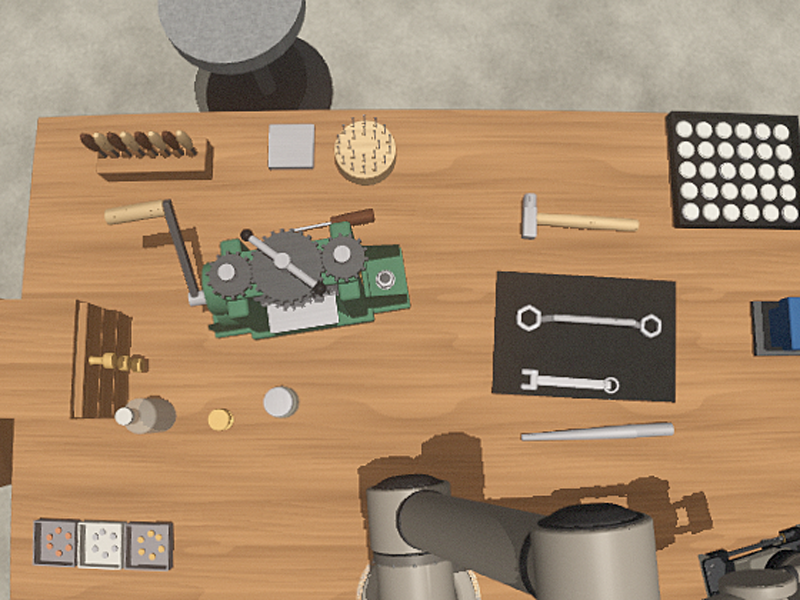

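View pics/scene0.png

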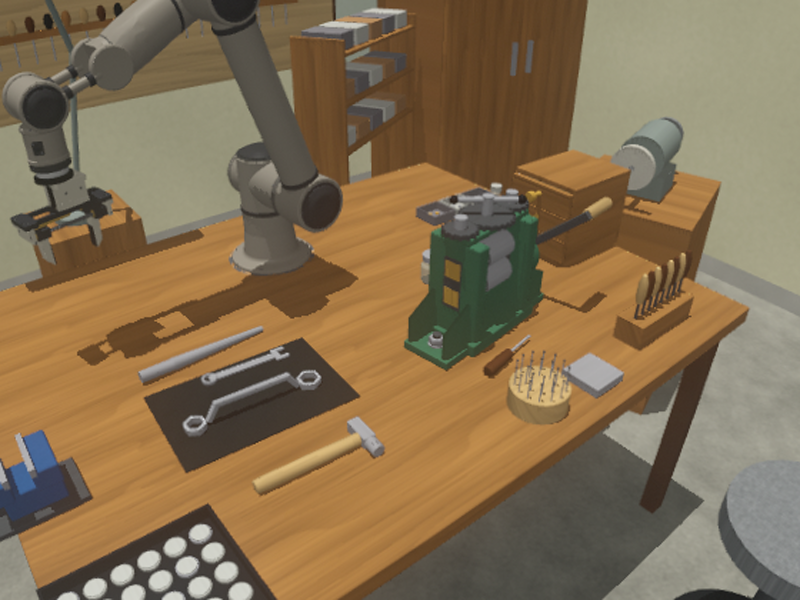

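The top view shows the mat at (495–675, 272–401), with the spanner's large ring at (529,318) and its small ring at (651,325). The nut is at (386,279) and the foot's flange edges are near (402,245)–(410,307).

```bash
cat > h.py <<'E'
from cell import monitor, vision
import cv2,numpy as np
from scipy.spatial.transform import Rotation as R
def cam(n):
    c=vision.get_calibration(n)
    if n=="wrist":
        s=monitor.observe();T=np.eye(4);T[:3,:3]=R.from_euler('xyz',s['tool_rot']).as_matrix();T[:3,3]=s['tool_pos'];T=T@c['mount']
    else:T=c['T']
    return np.array(c['K']),float(c['k1']),np.array(T)
def ray(C,uv):
    K,k,T=C
    p=cv2.undistortPoints(np.array([[uv]],float),K,np.array([k,0,0,0.]))[0,0]
    return T[:3,3],T[:3,:3]@[p[0],-p[1],-1]
def at(C,uv,z):
    o,d=ray(C,uv);return (o+d*(z-o[2])/d[2])
def proj(C,P):
    K,k,T=C;P=np.atleast_2d(P);q=(P-T[:3,3])@T[:3,:3];q=q*[1,-1,-1]
    return cv2.projectPoints(q,np.zeros(3),np.zeros(3),K,np.array([k,0,0,0.]))[0][:,0]
E
python3 - <<'E'
from h import *
C=cam("top");f=.7
for n,u,z in[("big",(529,318),.018),("small",(651,325),.018),("nut",(386,279),.046),("fl1",(402,245),.02),("fl2",(410,307),.02),("mat",(495,273),.004),("mat",(676,282),.004),("mat",(675,401),.004),("mat",(493,392),.004),("gearR",(342,254),.325),("gearL",(227,271),.325),("wr",(525,380),.01),("wr",(612,385),.01)]:
    print(n,np.round(at(C,np.array(u)*f,z),4))
im=vision.read_camera("top")[160:260,225:505,::-1]
cv2.imwrite("pics/top1.png",cv2.resize(im,None,fx=2.85,fy=2.85,interpolation=cv2.INTER_CUBIC))
E
```

```text
big [ 0.5295 -0.2164  0.018 ]
small [ 0.515  -0.4559  0.018 ]
nut [0.6009 0.0574 0.046 ]
fl1 [0.6726 0.0272 0.02  ]
fl2 [0.5511 0.0121 0.02  ]
mat [ 0.6201 -0.1544  0.004 ]
mat [ 0.6023 -0.5166  0.004 ]
mat [ 0.3677 -0.5025  0.004 ]
mat [ 0.389  -0.1461  0.004 ]
gearR [0.5884 0.116  0.325 ]
gearL [0.5632 0.2894 0.325 ]
wr [ 0.4112 -0.2072  0.01  ]
wr [ 0.4001 -0.3761  0.01  ]
```

View pics/top1.png

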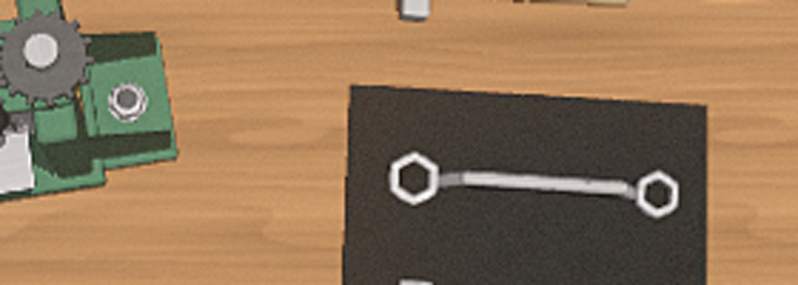

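{"method": "move_arm", "body": {
  "rows": [
    [33,14,0,0.107,-1],
    [33,14,0,0.107,-1],
    [34,15,0,0.107,-1],
    [34,15,0,0.107,-1],
    [34,15,0,0.107,-1],
    [34,15,0,0.107,-1],
    [34,15,-5,0.107,-1],
    [34,15,-10,0.107,-1],
    [34,15,-10,0.107,-1],
    [34,14,-10,0.107,-1],
    [34,14,-10,0.107,-1],
    [34,14,-10,0.107,-1]
  ],
  "newtons": 40
}}

```text
time: 1.35
tool_pos: [0.5253, -0.3357, 0.1352]
tool_rot: [-3.141, -0.0, 1.515]
contact_force: [-0.5, -0.6, 0.1]
opening: 0.092
grip_force: 0.0
```

{"method": "move_arm", "body": {
  "rows": [
    [0,0,0,0,-1],
    [0,0,0,0,-1]
  ]
}}

```text
time: 1.55
tool_pos: [0.5241, -0.3359, 0.135]
tool_rot: [-3.14, -0.001, 1.511]
contact_force: [0.3, 0.2, -0.1]
opening: 0.0917
grip_force: 0.0
```

Run:
```python
from h import *
s=monitor.observe();print(s['time'],s['tool_pos'],s['tool_rot'],s['qpos'])
C=cam("wrist");im=vision.read_camera("wrist")
a=1.510;m=np.array([.5223,-.336]);u=np.array([np.cos(a),np.sin(a)])
P=[[*(m+.12*u),.018],[*(m-.12*u),.018],[*m,.049]];print(proj(C,P))
cv2.imwrite("pics/w0.png",cv2.resize(im[:,:,::-1],(800,600),interpolation=cv2.INTER_CUBIC))
```

```text
1.55 [ 0.52405295 -0.33589141  0.13504846] [-3.14004964e+00 -7.33188749e-04  1.51138220e+00] [-6.92851125e-01  5.66208169e-01  1.31772954e+00 -3.38688053e-04
  1.25933262e+00 -6.33333505e-01]
[[283.45229227  54.37094439]
 [283.34591943 315.56300523]
 [283.01519648 205.88465217]]
```

View pics/w0.png

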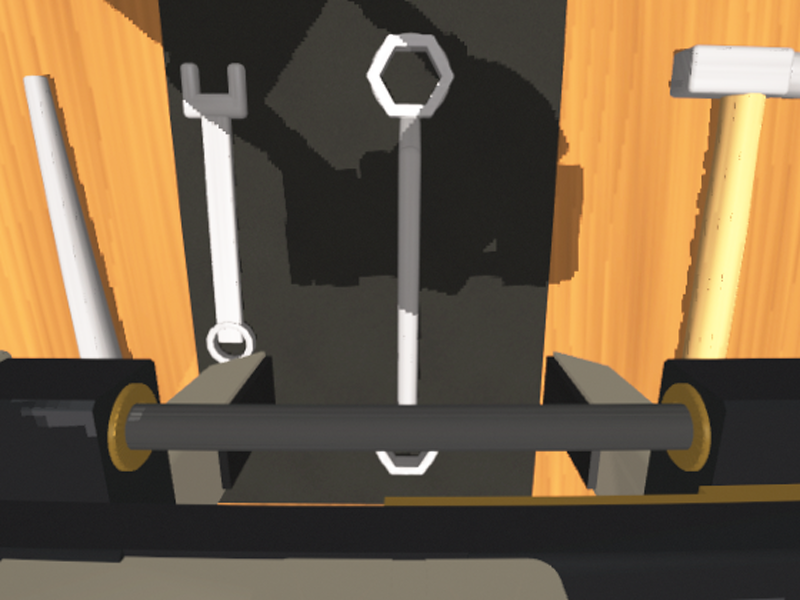

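The wrist view shows the large ring at (411,75) and the handle at column 407, so the gripper is centred over the handle. Next I descend and grip.

{"method": "move_arm", "body": {
  "rows": [
    [0,0.5,-25,-0.01,-1],
    [0,0.5,-30,0,-1],
    [0,0,-30,0,-1],
    [0,0,-20,0,-1],
    [0,0,-7,0,-1],
    [0,0,0,0,-1],
    [0,0,0,0,1],
    [0,0,0,0,1],
    [0,0,0,0,1],
    [0,0,0,0,1],
    [0,0,0,0,1],
    [0,0,0,0,1]
  ],
  "newtons": 50
}}

```text
time: 2.8
tool_pos: [0.5241, -0.3355, 0.0241]
tool_rot: [3.141, 0.0, 1.501]
contact_force: [-0.4, 0.7, 0.5]
opening: 0.0486
grip_force: 0.0
```

{"method": "move_arm", "body": {
  "rows": [
    [0,0,0,0,1],
    [0,0,0,0,1]
  ]
}}

```text
time: 3.0
tool_pos: [0.5241, -0.3355, 0.0239]
tool_rot: [3.142, -0.0, 1.501]
contact_force: [0.2, -0.4, 0.3]
opening: 0.0321
grip_force: 0.0
```

{"method": "move_arm", "body": {
  "rows": [
    [0,0,0,0,1],
    [0,0,0,0,1],
    [0,0,0,0,1],
    [0,0,0,0,1],
    [0,0,0,0,1]
  ]
}}

```text
time: 3.5
tool_pos: [0.5241, -0.3356, 0.024]
tool_rot: [3.141, -0.0, 1.501]
contact_force: [-0.4, -1.3, 1.1]
opening: 0.0002
grip_force: 0.0
```

The fingers shut completely without catching the handle, so I take another look.

Run:
```python
from h import *
im=vision.read_camera("wrist");t=vision.read_camera("scene")[230:340,80:270]
a=cv2.resize(im[:,:,::-1],(560,420));b=cv2.resize(t[:,:,::-1],None,fx=2.9,fy=2.9,interpolation=cv2.INTER_CUBIC)
o=np.zeros((600,800,3),np.uint8);o[:280,:373]=cv2.resize(a,(373,280));o[281:600,:551]=b[:319];cv2.imwrite("pics/w1.png",o)
```

```text
(no output)
```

View pics/w1.png

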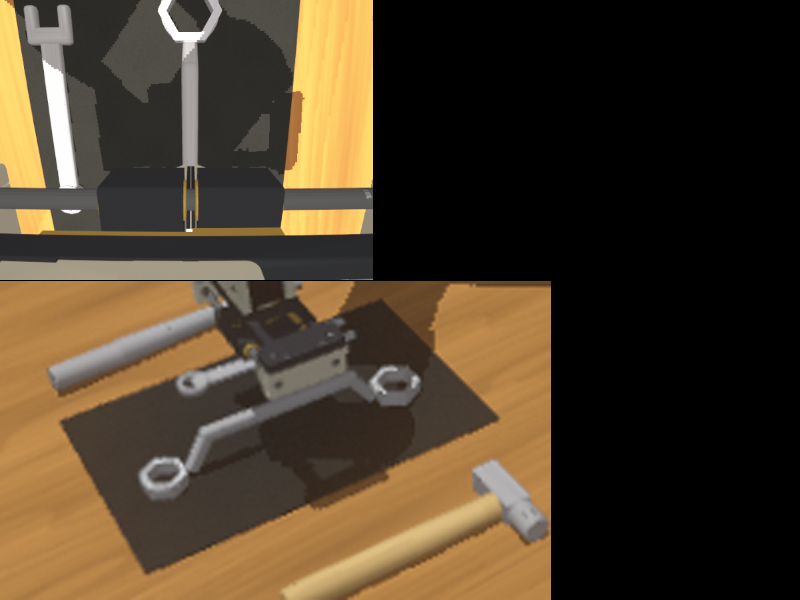

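Run:
```python
from h import *
s=monitor.observe();print(s['tool_pos'],s['opening'],s['grip_force'],s['contact_force'])
C=cam("wrist")
a=1.5;m=np.array([.5246,-.335]);u=np.array([np.cos(a),np.sin(a)])
print(proj(C,[[*(m+.12*u),.018],[*(m+.097*u),.018],[*(m+.07*u),.049],[*(m+.0*u),.049],[*s['tool_pos'][:2],s['tool_pos'][2]]]))
im=vision.read_camera("wrist")[190:360,150:420,::-1]
S=vision.read_camera("scene")[230:300,140:240,::-1]
o=np.zeros((600,800,3),np.uint8);o[:340,:540]=cv2.resize(im,(540,340),interpolation=cv2.INTER_CUBIC);o[345:597,:360]=cv2.resize(S,(360,252),interpolation=cv2.INTER_CUBIC)
cv2.imwrite("pics/w2.png",o)
```

```text
[ 0.5240503  -0.33556237  0.02392728] 0.0004326466665056626 0.0 [-1.08732091  0.0515446  -0.27085475]
[[285.65565977  16.12597475]
 [285.58913088  63.46904854]
 [285.36965054 116.00643651]
 [285.1934727  257.45048908]
 [284.4484907  241.77135721]]
```

View pics/w2.png

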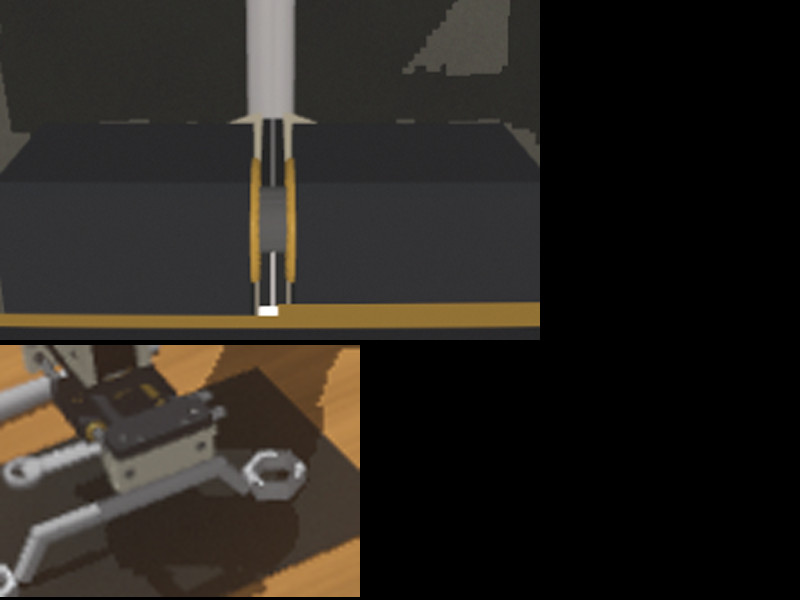

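The wrist crop shows the fingers shut to a narrow gap. In the scene crop their tips sit at the handle's upper edge, around (170,478). I compare this against projected points.

Run:
```python
from h import *
C=cam("scene");f=lambda p:np.round((p-[140,230])*3.6+[0,345])
a=1.5;m=np.array([.5246,-.335]);u=np.array([np.cos(a),np.sin(a)]);n=np.array([u[1],-u[0]])
for z in(.0,.024,.035,.043,.049):print(z,f(proj(C,[[*m,z],[*(m+.006*n),z],[*(m+.07*u),z],[*(m+.12*u),z],[*(m-.07*u),z]])).tolist())
```

```text
0.0 [[136.0, 541.0], [139.0, 545.0], [217.0, 508.0], [273.0, 485.0], [51.0, 575.0]]
0.024 [[132.0, 517.0], [135.0, 521.0], [214.0, 484.0], [271.0, 461.0], [46.0, 551.0]]
0.035 [[130.0, 506.0], [134.0, 510.0], [213.0, 473.0], [270.0, 450.0], [44.0, 540.0]]
0.043 [[129.0, 498.0], [132.0, 502.0], [212.0, 465.0], [269.0, 442.0], [42.0, 532.0]]
0.049 [[128.0, 492.0], [131.0, 496.0], [211.0, 459.0], [269.0, 436.0], [41.0, 526.0]]
```

The fingers appear to have shut just above the handle. I'll open them, go lower in steps and try again.

{"method": "move_arm", "body": {
  "rows": [
    [0,0,0,0,-0.3],
    [0,0,0,0,-0.3],
    [0,0,0,0,-0.3],
    [0,0,0,0,-0.3],
    [0,0,0,0,-0.3],
    [0,0,0,0,-0.3],
    [0,0,0,0,-0.3],
    [0,0,0,0,-0.3],
    [0,0,0,0,-0.3]
  ]
}}

```text
time: 4.6
tool_pos: [0.5241, -0.3356, 0.0239]
tool_rot: [3.142, -0.0, 1.501]
contact_force: [-0.0, -0.0, 0.8]
opening: 0.0593
grip_force: 0.0
```

{"method": "move_arm", "body": {
  "rows": [
    [0,0,-3,0,-0.3],
    [0,0,-3,0,-0.3],
    [0,0,-3,0,-0.3],
    [0,0,-3,0,-0.3],
    [0,0,0,0,-0.3]
  ]
}}

```text
time: 5.1
tool_pos: [0.5237, -0.3353, 0.0112]
tool_rot: [-3.141, -0.001, 1.501]
contact_force: [0.6, 0.9, 0.3]
opening: 0.0597
grip_force: 0.0
```

{"method": "move_arm", "body": {
  "rows": [
    [0,0,0,0,1],
    [0,0,0,0,1],
    [0,0,0,0,1],
    [0,0,0,0,1],
    [0,0,0,0,1],
    [0,0,0,0,1],
    [0,0,0,0,1],
    [0,0,0,0,1],
    [0,0,0,0,1]
  ]
}}

```text
time: 6.0
tool_pos: [0.5238, -0.3355, 0.0119]
tool_rot: [-3.141, -0.0, 1.501]
contact_force: [-2.4, 0.3, 1.0]
opening: 0.0087
grip_force: 50.0
```

Run:
```python
from h import *
s=monitor.observe();print(s['tool_pos'],s['opening'],s['grip_force'],s['contact_force'])
im=vision.read_camera("wrist")[:,:,::-1]
S=vision.read_camera("scene")[220:310,130:250,::-1]
o=np.zeros((600,800,3),np.uint8);o[:315,:420]=cv2.resize(im,(420,315));o[:,420:]=0;o[318:,:374]=cv2.resize(S,(374,282),interpolation=cv2.INTER_CUBIC)
cv2.imwrite("pics/w3.png",o)
```

```text
[ 0.52377714 -0.33553205  0.0119006 ] 0.008710666829085832 50.00011146068573 [-2.39214134  0.3198348   0.96717471]
```

It holds, but only by the handle's rounded top edge (8.7 mm opening), so the fingers really are higher than reported. I'll open and go deeper in small steps while watching the force.

{"method": "move_arm", "body": {
  "rows": [
    [0,0,0,0,0.2],
    [0,0,0,0,0.2],
    [0,0,0,0,0.2],
    [0,0,0,0,0.2],
    [0,0,0,0,0.2],
    [0,0,-2,0,0.2],
    [0,0,-2,0,0.2],
    [0,0,-2,0,0.2],
    [0,0,0,0,0.2]
  ]
}}

```text
time: 7.0
tool_pos: [0.5239, -0.3354, 0.0055]
tool_rot: [-3.141, -0.0, 1.501]
contact_force: [0.2, 0.7, 0.9]
opening: 0.0365
grip_force: 0.0
```

{"method": "move_arm", "body": {
  "rows": [
    [0,0,-2,0,0.2],
    [0,0,0,0,0.2]
  ]
}}

```text
time: 7.2
tool_pos: [0.524, -0.3355, 0.0037]
tool_rot: [-3.141, -0.0, 1.501]
contact_force: [-0.0, 0.4, -0.3]
opening: 0.0365
grip_force: 0.0
```

View pics/w3.png

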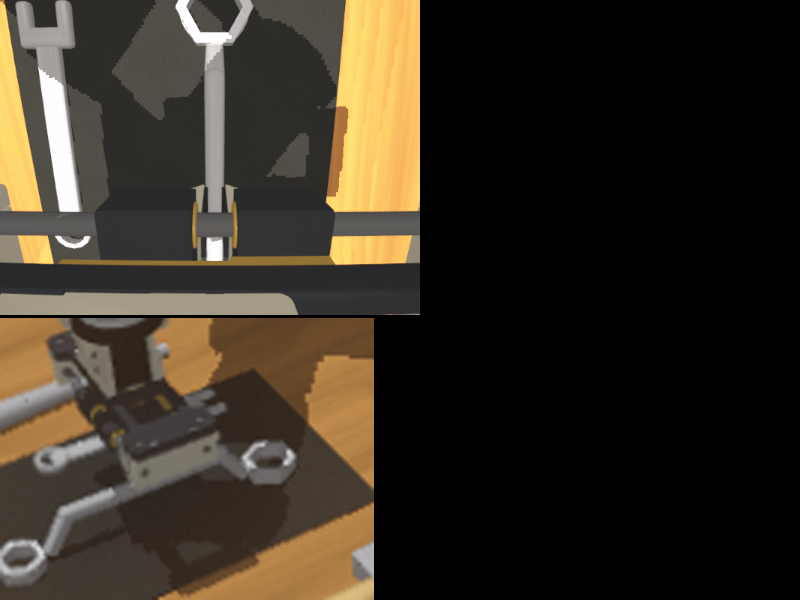

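{"method": "move_arm", "body": {
  "rows": [
    [0,0,-2,0,0.2],
    [0,0,-2,0,0.2],
    [0,0,-2,0,0.2],
    [0,0,0,0,0.2]
  ]
}}

```text
time: 7.6
tool_pos: [0.5239, -0.3354, -0.0025]
tool_rot: [-3.141, -0.0, 1.501]
contact_force: [0.4, 0.1, -1.1]
opening: 0.0366
grip_force: 0.0
```

{"method": "move_arm", "body": {
  "rows": [
    [0,0,-2,0,0.2],
    [0,0,-2,0,0.2],
    [0,0,-2,0,0.2],
    [0,0,0,0,0.2]
  ]
}}

```text
time: 8.0
tool_pos: [0.5239, -0.3354, -0.0084]
tool_rot: [-3.141, -0.0, 1.501]
contact_force: [0.2, 0.4, -0.8]
opening: 0.0367
grip_force: 0.0
```

{"method": "move_arm", "body": {
  "rows": [
    [0,0,0,0,1],
    [0,0,0,0,1],
    [0,0,0,0,1],
    [0,0,0,0,1],
    [0,0,0,0,1],
    [0,0,0,0,1]
  ]
}}

```text
time: 8.6
tool_pos: [0.524, -0.3356, -0.008]
tool_rot: [-3.142, -0.0, 1.501]
contact_force: [-0.9, 0.9, 0.9]
opening: 0.0113
grip_force: 50.0
```

Now it grips the full handle (11.3 mm). I lift it and carry it towards the mill, stopping beside the pocket and above the ribs.

{"method": "move_arm", "body": {
  "rows": [
    [0,0,10,0,1],
    [0,0,25,0,1],
    [0,0,35,0,1],
    [0,0,35,0,1],
    [0,10,30,0,1],
    [5,35,5,0.03,1],
    [5,40,0,0.04,1],
    [5,40,0,0.04,1],
    [5,40,0,0.04,1],
    [5,40,0,0.03,1],
    [5,30,0,0.025,1],
    [5,15,0,0,1]
  ]
}}

```text
time: 9.8
tool_pos: [0.5588, -0.0827, 0.1322]
tool_rot: [-3.141, -0.001, 1.708]
contact_force: [0.5, -0.6, -3.9]
opening: 0.0117
grip_force: 50.0
```

{"method": "move_arm", "body": {
  "rows": [
    [0,0,0,0,1],
    [0,0,0,0,1],
    [0,0,0,0,1]
  ]
}}

```text
time: 10.1
tool_pos: [0.5589, -0.0868, 0.1319]
tool_rot: [-3.141, 0.0, 1.704]
contact_force: [-0.4, -0.3, -4.0]
opening: 0.0114
grip_force: 50.0
```

Run:
```python
from h import *
s=monitor.observe();print(s['time'],s['tool_pos'],s['tool_rot'],s['opening'],s['contact_force'])
im=vision.read_camera("wrist")
np.save("w4.npy",im)
cv2.imwrite("pics/w4.png",cv2.resize(im[:300,100:500,::-1],(800,600),interpolation=cv2.INTER_CUBIC))
```

```text
10.1 [ 0.55893819 -0.08683219  0.13188814] [-3.14137831e+00  3.66359645e-04  1.70434265e+00] 0.011407404121029537 [-0.41844465 -0.30450381 -3.95906573]
```

View pics/w4.png

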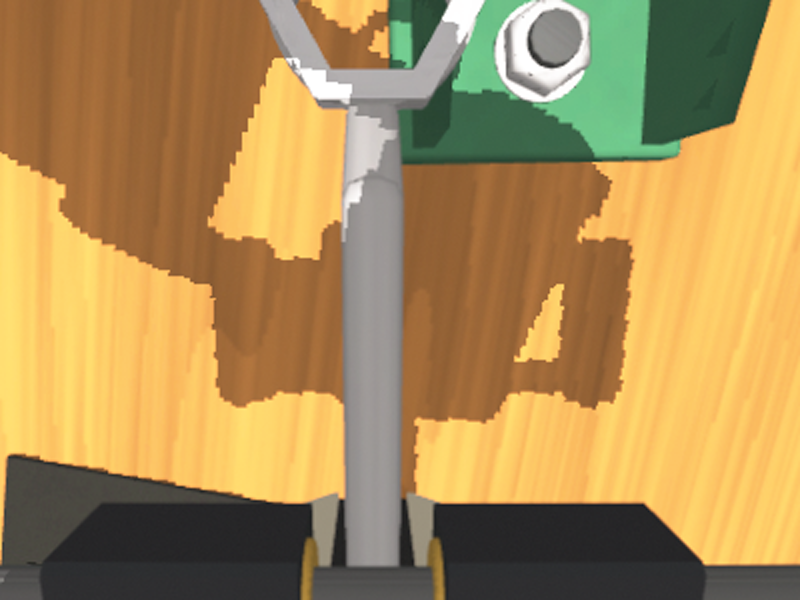

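The view, in crop pixels, shows the stud top at (556,38) inside the nut, the handle centred at X≈373 and the ring's bore flat at Y≈70. The ribs are at X≈415 and X≈690. I fit the nut's position and hex angle to this picture.

```bash
cat > fit.py <<'E'
from h import *
from scipy.optimize import minimize
from scipy.ndimage import map_coordinates
def circ(x,y,r,z,n=72):
    t=np.linspace(0,2*np.pi,n,endpoint=False);return np.c_[x+r*np.cos(t),y+r*np.sin(t),t*0+z]
def hexa(x,y,th,af,z,n=12):
    v=[[x+af/3**.5*np.cos(th+(k+.5)*np.pi/3),y+af/3**.5*np.sin(th+(k+.5)*np.pi/3),z] for k in range(7)]
    v=np.array(v);return np.concatenate([v[i]+(v[i+1]-v[i])*np.linspace(.1,.9,n)[:,None] for i in range(6)])
def G(im,s=1.0):
    g=[cv2.GaussianBlur(c,(0,0),s) for c in cv2.split(im.astype(np.float32))]
    return np.max([np.hypot(cv2.Sobel(c,-1,1,0),cv2.Sobel(c,-1,0,1)) for c in g],0)
def sc(g,C,P):
    p=proj(C,P);return map_coordinates(g,[p[:,1],p[:,0]],order=1,mode='constant').mean()
E
python3 - <<'E'
from fit import *
im=np.load("w4.npy");C=cam("wrist");g=G(im)
p0=at(C,(378,19),.046);print("stud",p0)
f=lambda q:-(sc(g,C,circ(*q,.0185,.023))+sc(g,C,circ(*q,.01,.046)))
r=min((minimize(f,p0[:2]+[a,b],method='Nelder-Mead',options=dict(initial_simplex=[p0[:2]+[a,b],p0[:2]+[a+.002,b],p0[:2]+[a,b+.002]])) for a in(-.003,0,.003) for b in(-.003,0,.003)),key=lambda r:r.fun)
print(r.x,r.fun)
for z in(.035,.023):
    print(z,[int(sc(g,C,hexa(*r.x,np.radians(d),.030,z))) for d in range(-30,30,3)])
x0=slice(345,405);
b=cv2.resize(im[0:60,x0,::-1],(400,400),interpolation=cv2.INTER_CUBIC);c=b.copy()
for P,col in((circ(*r.x,.0185,.023),(255,0,0)),(circ(*r.x,.01,.046),(0,0,255))):
    for u,v in proj(C,P):cv2.circle(c,(int((u-345+.5)*6.67),int((v+.5)*6.67)),1,col,-1)
cv2.imwrite("pics/w5.png",np.hstack([b,c]))
E
```

```text
stud [0.60690411 0.05974792 0.046     ]
[0.60603704 0.05979741] -589.33935546875
0.035 [147, 151, 154, 155, 158, 158, 157, 157, 150, 150, 145, 142, 139, 133, 127, 122, 125, 129, 135, 142]
0.023 [137, 140, 142, 143, 144, 145, 144, 144, 144, 146, 145, 138, 134, 130, 126, 123, 125, 124, 128, 133]
```

View pics/w5.png

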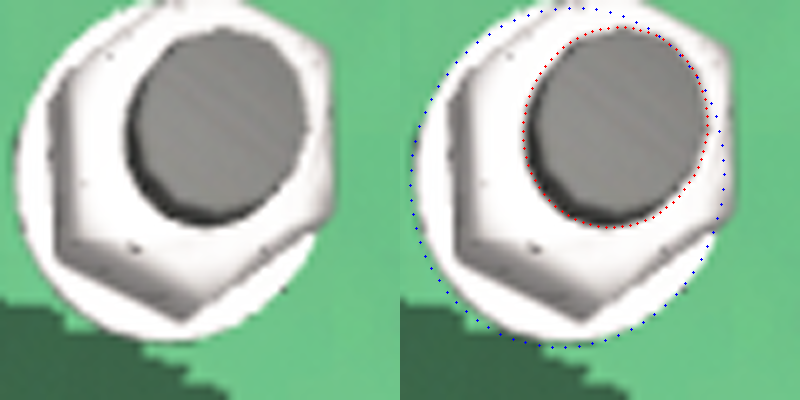

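The crop shows the stud at (215,127) and nut vertices at (60,258), (183,322) and (333,215), with the left flat's edge running from (48,100) to (60,258). I convert these into a hex angle.

Run:
```python
from fit import *
C=cam("wrist");s=6.67
def w(X,Y,z,dz=0):
    K,k,T=C;T=T.copy();T[2,3]+=dz;return at((K,k,T),(345+X/s-.5,Y/s-.5),z)
for dz in(0,.01):
  for a,b,z in(((48,100),(60,258),.023),((72,85),(74,240),.035),((60,258),(183,322),.023),((183,322),(333,215),.029),((331,60),(333,215),.035)):
    p,q=w(*a,z,dz),w(*b,z,dz);d=q-p;print(np.round(np.degrees(np.arctan2(d[1],d[0]))%60,1),np.round(np.hypot(*d[:2])*1e3,1),end=' | ')
  print()
  print("stud",w(215,127,.046,dz)*1e3,"washer",w(164,176,.023,dz)*1e3)
  print("stud dia mm",np.linalg.norm(w(126,127,.046,dz)-w(305,127,.046,dz))*1e3,"washer",np.linalg.norm(w(15,176,.023,dz)-w(315,176,.023,dz))*1e3)
  # flange front edge and rib faces (w4 crop)
  f=lambda X,Y,z:at((C[0],C[1],C[2]+np.array([[0,0,0,0],[0,0,0,0],[0,0,0,dz],[0,0,0,0]])),(100+X/2-.25,Y/2-.25),z)
  p,q=f(405,163,.02),f(675,158,.02);print("flange dir",np.arctan2(*(q-p)[1::-1]))
```

```text
44.7 17.3 | 40.9 16.2 | 42.7 16.5 | 42.7 20.5 | 42.3 16.2 | 
stud [605.93728408  59.91681992  46.        ] washer [605.53573576  60.14852552  23.        ]
stud dia mm 19.46760449438789 washer 35.42004596073392
flange dir 0.15858168771118786
44.7 17.9 | 40.9 16.8 | 42.7 17.1 | 42.7 21.2 | 42.3 16.8 | 
stud [607.91834546  62.66908164  46.        ] washer [607.35295406  62.69925466  23.        ]
stud dia mm 20.163855843156213 washer 36.59054646594712
flange dir 0.15858168771118783
```

Run:
```python
from fit import *
from scipy.optimize import differential_evolution as DE
c=vision.get_calibration("wrist")
def mk(pos,rot,dz):
    T=np.eye(4);T[:3,:3]=R.from_euler('xyz',rot).as_matrix();T[:3,3]=pos;T=T@c['mount'];T[2,3]+=dz;return np.array(c['K']),float(c['k1']),T
im=cv2.resize(cv2.imread("pics/w0.png")[:,:,::-1],(560,420),interpolation=cv2.INTER_AREA);g=G(im,.8)
pos=[.52405,-.33589,.13505];rot=[-3.14005,-.0007,1.51138]
def f(q):
    C=mk(pos,rot,q[2]);return -(sc(g,C,hexa(q[0],q[1],q[3],.0315,.018))+sc(g,C,hexa(q[0],q[1],q[3],.046,.018)))
def f2(q):
    C=mk(pos,rot,q[2]);return -(sc(g,C,hexa(q[0],q[1],q[3],.0315,.018))+.6*sc(g,C,circ(q[0],q[1],.023,.018)))
for F in(f,f2):
    r=DE(F,[(.522,.542),(-.226,-.206),(-.02,.03),(1.44,1.56)],seed=1,maxiter=80);x=r.x
    d=x[:2]-[.5239,-.3355];a=1.501
    print(x,r.fun,"ring in tool x,y",d@[np.cos(a),np.sin(a)],d@[np.sin(a),-np.cos(a)])
# current image: bore near flat
s=monitor.observe();im=np.load("w4.npy");g=G(im,.8);a=s['tool_rot'][2]
for dz in(0,.005,.01):
    C=mk(s['tool_pos'],s['tool_rot'],dz);p=at(C,(286.5,35),.158);print(dz,"x to bore flat+15.75",(p[:2]-s['tool_pos'][:2])@[np.cos(a),np.sin(a)]+.01575,
     (p[:2]-s['tool_pos'][:2])@[np.sin(a),-np.cos(a)])
```

```text
[ 0.53238789 -0.21364856  0.00920577  1.50998866] -697.50574 ring in tool x,y 0.12214670279438866 -3.065249921417141e-05
[ 0.53246082 -0.21495628  0.00167866  1.50206699] -526.3938 ring in tool x,y 0.12084724885669335 0.0001332940868903979
0 x to bore flat+15.75 0.12054960176268803 0.0010252136330490033
0.005 x to bore flat+15.75 0.12157740390590148 0.0010251002007324002
0.01 x to bore flat+15.75 0.12260520604911494 0.0010249867684157972
```

The camera sits about 9 mm higher than reported, which both fits agree on. The ring is 122.2 mm ahead of the tool, the nut is at about (0.6075, 0.0624), and its flats allow a spanner yaw of 2.314. I move over the nut at that yaw.

{"method": "move_arm", "body": {
  "rows": [
    [15,7,0,0.07,1],
    [24,11,0,0.11,1],
    [24,11,0,0.11,1],
    [24,11,0,0.11,1],
    [24,10,0,0.11,1],
    [20,9,0,0.1,1],
    [0,0,0,0,1],
    [0,0,0,0,1]
  ]
}}

```text
time: 10.95
tool_pos: [0.6897, -0.0275, 0.1311]
tool_rot: [-3.14, -0.001, 2.314]
contact_force: [-0.2, -0.5, -3.5]
opening: 0.0113
grip_force: 50.0
```

{"method": "move_arm", "body": {
  "rows": [
    [0,0,-20,0,1],
    [0,0,-30,0,1],
    [0,0,-25,0,1],
    [0,0,-10,0,1],
    [0,0,-5,0,1],
    [0,0,0,0,1],
    [0,0,0,0,1]
  ]
}}

```text
time: 11.65
tool_pos: [0.691, -0.0269, 0.0436]
tool_rot: [3.14, 0.002, 2.315]
contact_force: [0.0, 0.0, -4.0]
opening: 0.0117
grip_force: 50.0
```

Run:
```python
from fit import *
s=monitor.observe();print(s['tool_pos'],s['tool_rot'],s['contact_force'])
im=vision.read_camera("wrist");np.save("w6.npy",im)
cv2.imwrite("pics/w6.png",cv2.resize(im[:120,200:360,::-1],(800,600),interpolation=cv2.INTER_CUBIC))
```

```text
[ 0.69095557 -0.0269266   0.04355224] [3.13992821e+00 2.03554719e-03 2.31535187e+00] [ 0.02433687  0.02919566 -4.03516141]
```

View pics/w6.png

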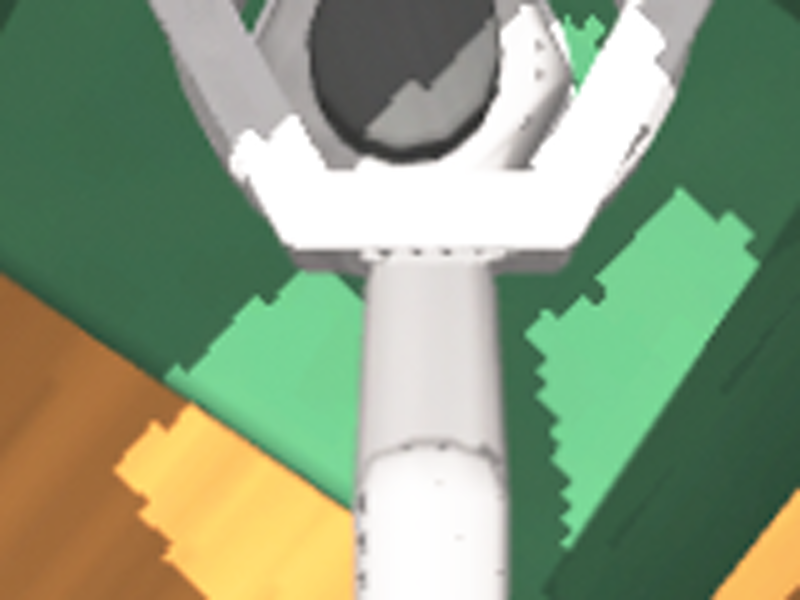

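The stud's bottom edge is at (405,155), about 5 camera pixels left of the ring and handle centreline (431). The bore flat is at Y≈168. I compute the correction.

Run:
```python
from fit import *
s=monitor.observe();K,k,T=cam("wrist");T=T.copy();T[2,3]+=.009;C=(K,k,T)
a=s['tool_rot'][2];ux=np.array([np.cos(a),np.sin(a)]);uy=np.array([ux[1],-ux[0]]);t=s['tool_pos'][:2]
loc=lambda p:np.round([(p[:2]-t)@ux*1e3,(p[:2]-t)@uy*1e3],1)
px=lambda X,Y:(200+X/5-.4,Y/5-.4)
print("stud near edge(+10 x)",loc(at(C,px(405,155),.046)),"L/R",loc(at(C,px(312,55),.046)),loc(at(C,px(498,55),.046)))
zt=s['tool_pos'][2]+.012+.014
print("ring bore flat(+15.75)",loc(at(C,px(432,168),zt)),"corners",loc(at(C,px(330,168),zt)),loc(at(C,px(535,168),zt)))
print("ring outer flat(+23)",loc(at(C,px(432,247),zt)))
print("nut edge",loc(at(C,px(575,90),.035)),loc(at(C,px(510,165),.035)),loc(at(C,px(545,15),.035)))
im=np.load("w6.npy")
hsv=cv2.cvtColor(im,cv2.COLOR_RGB2GRAY)
for r in range(0,36,3):print(r,hsv[r,258:326:2])
```

```text
stud near edge(+10 x) [113.2  -2.3] L/R [122.8 -11.8] [122.8   7.3]
ring bore flat(+15.75) [107.    0.5] corners [107.   -8.9] [107.    9.9]
ring outer flat(+23) [100.2   0.5]
nut edge [122.2  16.1] [114.6   9.1] [129.6  12.7]
0 [165 168 168  74  80  80  80  80  81  79  80  81  79  80  80  78  78  78
  78  78  86 165 164 159 141 174  93  89  92  91  90  90 100 142]
3 [168 170 126  76  79  81  81  81  81  80  81  82  79  81  81  79  79  79
  78  79 104 161 180 252 239 169 177  90  93  90 173  91  91 252]
6 [171 165  71  79  78  81  80  80  80  81  82  81  82  79  81  79  79  78
  78 135 139 246 252 252 252 228 209 241 174 175 175 161 205 255]
9 [172 162  69  78  78  79  81  81  81  81  80  81  81  80  81  80  79 102
 148 147 143 203 252 253 253 193 208 252 176 172 174 161 255 255]
12 [164 166  64  76  79  78  81  81  80  81  81  81  81  81  79  80 109 152
 151 148 137 216 254 253 252 244 219 172 194 172 192 255 255 255]
15 [161 166  86  76  79  79  79  81  80  80  81  81  79  80  79 147 156 154
 153 147  96 245 254 253 252 209 213 166 137 172 255 255 255 255]
18 [164 166 140  69  76  79  80  80  80  81  81 155 160 152 154 156 158 156
 153 137  63 250 253 252 251 231 165 122 249 255 255 255 255 255]
21 [173 167 166  54  63  75  79  79  79  79 160 164 161 158 162 158 157 156
 138  74 230 254 253 252 228 162 125 149 254 255 255 255 255 255]
24 [255 162 169 160  63  58  75  77 122 164 165 165 164 160 160 162 147 111
  56 125 254 253 250 220 156 133 142 252 255 255 255 255 255 255]
27 [255 255 156 159 155  72  54  70 129 146 155 160 155 145 138 127  70  61
 220 254 254 246 212 172 139 116 255 255 255 255 255 255 255 255]
30 [255 255 255 150 151 159 144  77  76  61  62  64  58  57  53  56 175 254
 254 254 240 234 182 145 119 254 255 255 255 255 255 255 255 255]
33 [255 255 255 254 156 156 159 254 254 254 231 231 241 251 255 255 255 255
 253 248 244 213 152 120 176 255 255 255 255 255 255 255 255 234]
```

{"method": "move_arm", "body": {
  "rows": [
    [-3,-2,0,-0.018,1],
    [-2.7,-2.1,0,-0.017,1],
    [0,0,0,0,1],
    [0,0,-4,0,1],
    [0,0,-4,0,1],
    [0,0,-3,0,1],
    [0,0,0,0,1],
    [0,0,0,0,1]
  ]
}}

```text
time: 12.5
tool_pos: [0.6843, -0.0306, 0.0307]
tool_rot: [-3.141, -0.0, 2.281]
contact_force: [-0.7, 0.9, -3.6]
opening: 0.0116
grip_force: 50.0
```

{"method": "move_arm", "body": {
  "rows": [
    [0,0,-2,0,1],
    [0,0,-2,0,1],
    [0,0,0,0,1]
  ]
}}

```text
time: 12.8
tool_pos: [0.6841, -0.0306, 0.0265]
tool_rot: [-3.141, -0.001, 2.281]
contact_force: [-1.1, 0.3, -4.0]
opening: 0.0116
grip_force: 50.0
```

{"method": "move_arm", "body": {
  "rows": [
    [0,0,-2,0,1],
    [0,0,0,0,1]
  ]
}}

```text
time: 13.0
tool_pos: [0.6842, -0.0307, 0.0246]
tool_rot: [-3.141, -0.0, 2.281]
contact_force: [0.4, 0.5, -3.8]
opening: 0.0119
grip_force: 50.0
```

{"method": "move_arm", "body": {
  "rows": [
    [0,0,-2,0,1],
    [0,0,0,0,1]
  ]
}}

```text
time: 13.2
tool_pos: [0.6844, -0.0307, 0.0228]
tool_rot: [3.141, 0.0, 2.281]
contact_force: [0.4, -0.3, -3.7]
opening: 0.0117
grip_force: 50.0
```

{"method": "move_arm", "body": {
  "rows": [
    [0,0,-2,0,1],
    [0,0,0,0,1]
  ]
}}

```text
time: 13.4
tool_pos: [0.6845, -0.0308, 0.0208]
tool_rot: [3.141, 0.0, 2.281]
contact_force: [1.0, -0.1, -4.3]
opening: 0.0115
grip_force: 50.0
```

{"method": "move_arm", "body": {
  "rows": [
    [0,0,-2,0,1],
    [0,0,0,0,1]
  ]
}}

```text
time: 13.6
tool_pos: [0.6845, -0.0308, 0.0188]
tool_rot: [3.141, 0.0, 2.281]
contact_force: [0.9, 0.7, -3.2]
opening: 0.0115
grip_force: 50.0
```

{"method": "move_arm", "body": {
  "rows": [
    [0,0,-2,0,1],
    [0,0,0,0,1]
  ]
}}

```text
time: 13.8
tool_pos: [0.6845, -0.0308, 0.0168]
tool_rot: [3.141, 0.0, 2.281]
contact_force: [1.3, -1.2, -3.0]
opening: 0.0112
grip_force: 50.0
```

{"method": "move_arm", "body": {
  "rows": [
    [0,0,-2,0,1],
    [0,0,-1,0,1],
    [0,0,0,0,1]
  ]
}}

```text
time: 14.1
tool_pos: [0.6845, -0.0308, 0.0139]
tool_rot: [3.141, 0.0, 2.281]
contact_force: [1.4, -1.0, -3.7]
opening: 0.0114
grip_force: 50.0
```

Seated with no contact force. I work out the arc steps for the clockwise stroke.

```bash
cat > arc.py <<'E'
import sys,numpy as np
a,b,n,L=[float(x) for x in sys.argv[1:5]];n=int(n)
y=np.linspace(a,b,n+1);p=-L*np.c_[np.cos(y),np.sin(y)];d=np.diff(np.round(p,1),axis=0)
print([[round(float(u),1),round(float(v),1),0,round(float((b-a)/n),4),1] for u,v in d])
E
python3 arc.py 2.281 1.781 5 122.6; python3 arc.py 1.781 1.101 8 122.6
cat > tq.py <<'E'
from h import *
s=monitor.observe();u=s['tool_rot'][2];F=s['contact_force'];r=-.1226*np.array([np.cos(u),np.sin(u)])
print("t %.2f yaw %.3f pos %s F %s Mz %.2f total about nut %.2f radial %.1f"%(s['time'],u,np.round(s['tool_pos'],4),np.round(F,1),s['torque'][2],s['torque'][2]+r[0]*F[1]-r[1]*F[0],F[:2]@r/.1226))
E
python3 tq.py
```

```text
[[-9.6, -7.5, 0, -0.1, 1], [-10.4, -6.5, 0, -0.1, 1], [-11.0, -5.4, 0, -0.1, 1], [-11.5, -4.3, 0, -0.1, 1], [-11.8, -3.2, 0, -0.1, 1]]
[[-10.3, -1.7, 0, -0.085, 1], [-10.4, -0.9, 0, -0.085, 1], [-10.4, 0.0, 0, -0.085, 1], [-10.4, 0.9, 0, -0.085, 1], [-10.2, 1.8, 0, -0.085, 1], [-10.1, 2.7, 0, -0.085, 1], [-9.8, 3.5, 0, -0.085, 1], [-9.5, 4.3, 0, -0.085, 1]]
t 14.10 yaw 2.281 pos [ 0.6845 -0.0308  0.0139] F [ 1.4 -1.  -3.7] Mz -0.06 total about nut -0.01 radial 1.7
```

{"method": "move_arm", "body": {
  "rows": [
    [-9.6,-7.5,0,-0.1,1],
    [-10.4,-6.5,0,-0.1,1]
  ]
}}

```text
time: 14.3
tool_pos: [0.665, -0.0448, 0.0141]
tool_rot: [3.14, 0.001, 2.077]
contact_force: [3.1, 0.3, -4.9]
opening: 0.0116
grip_force: 50.0
```

```bash
python3 tq.py
```

```text
t 14.30 yaw 2.077 pos [ 0.665  -0.0448  0.0141] F [ 3.1  0.3 -4.9] Mz -0.05 total about nut 0.30 radial 1.3
```

{"method": "move_arm", "body": {
  "rows": [
    [-11,-5.4,0,-0.1,1],
    [-11.5,-4.3,0,-0.1,1],
    [-11.8,-3.2,0,-0.1,1]
  ]
}}

```text
time: 14.6
tool_pos: [0.6304, -0.0576, 0.0141]
tool_rot: [3.14, 0.0, 1.776]
contact_force: [3.6, 1.2, -4.5]
opening: 0.0116
grip_force: 50.0
```

```bash
python3 tq.py
```

```text
t 14.60 yaw 1.776 pos [ 0.6304 -0.0576  0.0141] F [ 3.6  1.2 -4.5] Mz -0.10 total about nut 0.36 radial -0.5
```

{"method": "move_arm", "body": {
  "rows": [
    [-10.3,-1.7,0,-0.085,1],
    [-10.4,-0.9,0,-0.085,1],
    [-10.4,0.0,0,-0.085,1],
    [-10.4,0.9,0,-0.085,1]
  ]
}}

```text
time: 15.0
tool_pos: [0.5892, -0.0588, 0.0141]
tool_rot: [3.139, -0.001, 1.437]
contact_force: [4.7, 2.9, -4.6]
opening: 0.0116
grip_force: 50.0
```

```bash
python3 tq.py
```

```text
t 15.00 yaw 1.437 pos [ 0.5892 -0.0588  0.0141] F [ 4.7  2.9 -4.6] Mz -0.11 total about nut 0.42 radial -3.5
```

{"method": "move_arm", "body": {
  "rows": [
    [-10.2,1.9,0,-0.085,1],
    [-10.1,2.8,0,-0.085,1],
    [-9.8,3.6,0,-0.085,1],
    [-9.5,4.4,0,-0.085,1],
    [0,0,0,0,1]
  ]
}}

```text
time: 15.5
tool_pos: [0.5495, -0.0459, 0.0143]
tool_rot: [3.14, -0.001, 1.099]
contact_force: [7.0, 0.5, -7.4]
opening: 0.0114
grip_force: 50.2
```

```bash
python3 tq.py; python3 arc.py 1.101 1.161 1 122.6;  python3 arc.py 1.161 2.208 9 122.6; python3 arc.py 2.208 1.108 12 122.6
```

```text
t 15.50 yaw 1.099 pos [ 0.5495 -0.0459  0.0143] F [ 7.   0.5 -7.4] Mz -0.33 total about nut 0.41 radial -3.7
[[6.7, -3.1, 0, 0.06, 1]]
[[13.3, -5.0, 0, 0.1163, 1], [13.9, -3.3, 0, 0.1163, 1], [14.2, -1.7, 0, 0.1163, 1], [14.2, 0.0, 0, 0.1163, 1], [14.2, 1.6, 0, 0.1163, 1], [13.8, 3.3, 0, 0.1163, 1], [13.5, 4.8, 0, 0.1163, 1], [12.7, 6.4, 0, 0.1163, 1], [11.9, 7.8, 0, 0.1163, 1]]
[[-9.3, -6.3, 0, -0.0917, 1], [-9.8, -5.4, 0, -0.0917, 1], [-10.4, -4.4, 0, -0.0917, 1], [-10.6, -3.5, 0, -0.0917, 1], [-11.0, -2.5, 0, -0.0917, 1], [-11.1, -1.5, 0, -0.0917, 1], [-11.2, -0.5, 0, -0.0917, 1], [-11.3, 0.6, 0, -0.0917, 1], [-11.1, 1.6, 0, -0.0917, 1], [-10.9, 2.6, 0, -0.0917, 1], [-10.7, 3.5, 0, -0.0917, 1], [-10.2, 4.6, 0, -0.0917, 1]]
```

The first stroke is done with the nut running freely. I back off to mid-play, lift off, turn back 60° and reseat.

```bash
python3 arc.py 1.101 1.221 2 122.6;  python3 arc.py 1.221 2.268 9 122.6; python3 arc.py 2.268 1.108 12 122.6
```

```text
[[6.7, -3.1, 0, 0.06, 1], [6.8, -2.8, 0, 0.06, 1]]
[[13.6, -4.1, 0, 0.1163, 1], [14.1, -2.5, 0, 0.1163, 1], [14.2, -0.8, 0, 0.1163, 1], [14.2, 0.8, 0, 0.1163, 1], [14.1, 2.5, 0, 0.1163, 1], [13.6, 4.1, 0, 0.1163, 1], [13.1, 5.6, 0, 0.1163, 1], [12.4, 7.1, 0, 0.1163, 1], [11.4, 8.5, 0, 0.1163, 1]]
[[-9.4, -7.1, 0, -0.0967, 1], [-10.1, -6.3, 0, -0.0967, 1], [-10.6, -5.2, 0, -0.0967, 1], [-11.1, -4.1, 0, -0.0967, 1], [-11.5, -3.1, 0, -0.0967, 1], [-11.7, -2.0, 0, -0.0967, 1], [-11.8, -0.8, 0, -0.0967, 1], [-11.8, 0.4, 0, -0.0967, 1], [-11.8, 1.4, 0, -0.0967, 1], [-11.5, 2.6, 0, -0.0967, 1], [-11.3, 3.7, 0, -0.0967, 1], [-10.8, 4.8, 0, -0.0967, 1]]
```

{"method": "move_arm", "body": {
  "rows": [
    [6.7,-3.1,0,0.06,1],
    [6.8,-2.7,0,0.06,1],
    [0,0,0,0,1]
  ]
}}

```text
time: 15.8
tool_pos: [0.5635, -0.0527, 0.0141]
tool_rot: [3.14, -0.0, 1.222]
contact_force: [1.3, -0.1, -4.6]
opening: 0.0117
grip_force: 50.0
```

```bash
python3 tq.py
```

```text
t 15.80 yaw 1.222 pos [ 0.5635 -0.0527  0.0141] F [ 1.3 -0.1 -4.6] Mz -0.21 total about nut -0.06 radial -0.4
```

{"method": "move_arm", "body": {
  "rows": [
    [0,0,6,0,1],
    [0,0,8,0,1],
    [0,0,8,0,1],
    [13.6,-4.1,0,0.1163,1],
    [14.1,-2.5,0,0.1163,1],
    [14.2,-0.8,0,0.1163,1],
    [14.2,0.8,0,0.1163,1],
    [14.1,2.5,0,0.1163,1],
    [13.6,4.1,0,0.1163,1],
    [13.1,5.6,0,0.1163,1],
    [12.4,7.1,0,0.1163,1],
    [11.4,8.5,0,0.1163,1]
  ]
}}

```text
time: 17.0
tool_pos: [0.6829, -0.0312, 0.0365]
tool_rot: [-3.14, -0.001, 2.272]
contact_force: [-0.4, -0.0, -3.6]
opening: 0.0113
grip_force: 50.0
```

{"method": "move_arm", "body": {
  "rows": [
    [0,0,0,0,1],
    [0,0,0,0,1]
  ]
}}

```text
time: 17.2
tool_pos: [0.6823, -0.0312, 0.0361]
tool_rot: [-3.14, -0.001, 2.265]
contact_force: [-0.5, 0.5, -3.9]
opening: 0.0114
grip_force: 50.0
```

```bash
python3 tq.py
```

```text
t 17.20 yaw 2.265 pos [ 0.6823 -0.0312  0.0361] F [-0.5  0.5 -3.9] Mz -0.03 total about nut -0.05 radial -0.7
```

{"method": "move_arm", "body": {
  "rows": [
    [0.9,-0.8,0,0,1],
    [0,0,-4,0,1],
    [0,0,-4,0,1],
    [0,0,-3,0,1],
    [0,0,0,0,1]
  ]
}}

```text
time: 17.7
tool_pos: [0.6834, -0.032, 0.024]
tool_rot: [-3.141, -0.001, 2.267]
contact_force: [-0.0, 0.2, -3.9]
opening: 0.0117
grip_force: 50.0
```

{"method": "move_arm", "body": {
  "rows": [
    [0,0,-2,0,1],
    [0,0,-2,0,1],
    [0,0,0,0,1]
  ]
}}

```text
time: 18.0
tool_pos: [0.6838, -0.0319, 0.0206]
tool_rot: [-3.141, -0.0, 2.267]
contact_force: [-0.4, 0.9, -3.7]
opening: 0.0114
grip_force: 50.0
```

{"method": "move_arm", "body": {
  "rows": [
    [0,0,-2,0,1],
    [0,0,0,0,1]
  ]
}}

```text
time: 18.2
tool_pos: [0.6839, -0.0319, 0.0187]
tool_rot: [-3.141, -0.0, 2.268]
contact_force: [-0.3, 0.1, -3.6]
opening: 0.0119
grip_force: 50.0
```

{"method": "move_arm", "body": {
  "rows": [
    [0,0,-2,0,1],
    [0,0,-2,0,1],
    [0,0,0,0,1]
  ]
}}

```text
time: 18.5
tool_pos: [0.6838, -0.0319, 0.0145]
tool_rot: [-3.141, -0.001, 2.268]
contact_force: [-0.5, 0.1, -3.9]
opening: 0.0111
grip_force: 50.0
```

```bash
python3 tq.py
```

```text
t 18.50 yaw 2.268 pos [ 0.6838 -0.0319  0.0145] F [-0.5  0.1 -3.9] Mz -0.07 total about nut -0.11 radial -0.4
```

Reseated cleanly. Second stroke, in batches with torque checks.

{"method": "move_arm", "body": {
  "rows": [
    [-9.4,-7.1,0,-0.0967,1],
    [-10.1,-6.3,0,-0.0967,1],
    [-10.6,-5.2,0,-0.0967,1],
    [-11.1,-4.1,0,-0.0967,1],
    [-11.5,-3.1,0,-0.0967,1]
  ]
}}

```text
time: 19.0
tool_pos: [0.6315, -0.0574, 0.015]
tool_rot: [3.14, -0.0, 1.78]
contact_force: [2.4, 3.3, -4.7]
opening: 0.0116
grip_force: 50.0
```

```bash
python3 tq.py
```

```text
t 19.00 yaw 1.780 pos [ 0.6315 -0.0574  0.015 ] F [ 2.4  3.3 -4.7] Mz 0.10 total about nut 0.47 radial -2.7
```

{"method": "move_arm", "body": {
  "rows": [
    [-11.7,-2.0,0,-0.0967,1],
    [-11.8,-0.8,0,-0.0967,1]
  ]
}}

```text
time: 19.2
tool_pos: [0.6082, -0.0601, 0.0151]
tool_rot: [3.14, -0.001, 1.587]
contact_force: [3.0, 4.4, -6.5]
opening: 0.0112
grip_force: 50.0
```

```bash
python3 tq.py; python3 arc.py 1.591 1.111 8 122.6
```

```text
t 19.20 yaw 1.587 pos [ 0.6082 -0.0601  0.0151] F [ 3.   4.4 -6.5] Mz 0.04 total about nut 0.42 radial -4.3
[[-7.4, 0.1, 0, -0.06, 1], [-7.3, 0.5, 0, -0.06, 1], [-7.3, 1.0, 0, -0.06, 1], [-7.2, 1.3, 0, -0.06, 1], [-7.2, 1.9, 0, -0.06, 1], [-7.0, 2.2, 0, -0.06, 1], [-6.8, 2.7, 0, -0.06, 1], [-6.7, 3.0, 0, -0.06, 1]]
```

{"method": "move_arm", "body": {
  "rows": [
    [-7.4,0.4,0,-0.06,1]
  ]
}}

```text
time: 19.3
tool_pos: [0.6007, -0.0599, 0.0152]
tool_rot: [3.14, -0.0, 1.527]
contact_force: [2.8, 1.9, -5.8]
opening: 0.0115
grip_force: 50.0
```

```bash
python3 tq.py
```

```text
t 19.30 yaw 1.527 pos [ 0.6007 -0.0599  0.0152] F [ 2.8  1.9 -5.8] Mz 0.01 total about nut 0.34 radial -2.0
```

{"method": "move_arm", "body": {
  "rows": [
    [-7.3,0.8,0,-0.06,1]
  ]
}}

```text
time: 19.4
tool_pos: [0.5939, -0.0593, 0.0154]
tool_rot: [3.139, -0.0, 1.468]
contact_force: [2.7, 0.6, -5.6]
opening: 0.0117
grip_force: 50.0
```

```bash
python3 tq.py
```

```text
t 19.40 yaw 1.468 pos [ 0.5939 -0.0593  0.0154] F [ 2.7  0.6 -5.6] Mz 0.05 total about nut 0.37 radial -0.9
```

{"method": "move_arm", "body": {
  "rows": [
    [-7.3,1.0,0,-0.06,1]
  ]
}}

```text
time: 19.5
tool_pos: [0.5867, -0.0583, 0.0153]
tool_rot: [3.139, -0.0, 1.408]
contact_force: [2.9, 1.4, -5.6]
opening: 0.0114
grip_force: 50.0
```

```bash
python3 tq.py
```

```text
t 19.50 yaw 1.408 pos [ 0.5867 -0.0583  0.0153] F [ 2.9  1.4 -5.6] Mz 0.04 total about nut 0.37 radial -1.9
```

{"method": "move_arm", "body": {
  "rows": [
    [-7.2,1.4,0,-0.06,1]
  ]
}}

```text
time: 19.6
tool_pos: [0.5795, -0.057, 0.0153]
tool_rot: [3.139, -0.0, 1.348]
contact_force: [3.0, 0.8, -5.6]
opening: 0.0114
grip_force: 50.0
```

{"method": "move_arm", "body": {
  "rows": [
    [-7.2,2.0,0,-0.06,1]
  ]
}}

```text
time: 19.7
tool_pos: [0.5724, -0.0551, 0.0153]
tool_rot: [3.139, -0.0, 1.288]
contact_force: [3.6, 0.2, -5.5]
opening: 0.0114
grip_force: 50.0
```

```bash
python3 tq.py
```

```text
t 19.70 yaw 1.288 pos [ 0.5724 -0.0551  0.0153] F [ 3.6  0.2 -5.5] Mz 0.02 total about nut 0.44 radial -1.2
```

{"method": "move_arm", "body": {
  "rows": [
    [-7.0,2.2,0,-0.06,1]
  ]
}}

```text
time: 19.8
tool_pos: [0.5655, -0.0529, 0.0154]
tool_rot: [3.139, -0.001, 1.228]
contact_force: [3.4, 1.7, -5.1]
opening: 0.0113
grip_force: 50.0
```

```bash
python3 tq.py
```

```text
t 19.80 yaw 1.228 pos [ 0.5655 -0.0529  0.0154] F [ 3.4  1.7 -5.1] Mz 0.05 total about nut 0.37 radial -2.7
```

{"method": "move_arm", "body": {
  "rows": [
    [-6.8,2.8,0,-0.06,1]
  ]
}}

```text
time: 19.9
tool_pos: [0.5587, -0.0502, 0.0154]
tool_rot: [3.139, -0.001, 1.168]
contact_force: [3.4, 0.3, -6.2]
opening: 0.0117
grip_force: 50.0
```

```bash
python3 tq.py
```

```text
t 19.90 yaw 1.168 pos [ 0.5587 -0.0502  0.0154] F [ 3.4  0.3 -6.2] Mz 0.02 total about nut 0.39 radial -1.6
```

{"method": "move_arm", "body": {
  "rows": [
    [-6.7,3.0,0,-0.06,1],
    [0,0,0,0,1]
  ]
}}

```text
time: 20.1
tool_pos: [0.5517, -0.0469, 0.0154]
tool_rot: [3.139, -0.001, 1.11]
contact_force: [3.3, 0.7, -6.0]
opening: 0.0114
grip_force: 50.0
```

```bash
python3 tq.py; python3 arc.py 1.111 1.231 2 122.6;  python3 arc.py 1.231 2.278 9 122.6
```

```text
t 20.10 yaw 1.110 pos [ 0.5517 -0.0469  0.0154] F [ 3.3  0.7 -6. ] Mz -0.11 total about nut 0.22 radial -2.1
[[6.7, -3.0, 0, 0.06, 1], [6.8, -2.7, 0, 0.06, 1]]
[[13.7, -4.0, 0, 0.1163, 1], [14.1, -2.3, 0, 0.1163, 1], [14.2, -0.7, 0, 0.1163, 1], [14.3, 1.0, 0, 0.1163, 1], [14.0, 2.6, 0, 0.1163, 1], [13.6, 4.2, 0, 0.1163, 1], [13.0, 5.7, 0, 0.1163, 1], [12.3, 7.3, 0, 0.1163, 1], [11.4, 8.6, 0, 0.1163, 1]]
```

{"method": "move_arm", "body": {
  "rows": [
    [6.7,-3.0,0,0.06,1],
    [6.8,-2.7,0,0.06,1],
    [0,0,0,0,1]
  ]
}}

```text
time: 20.4
tool_pos: [0.5656, -0.0533, 0.0152]
tool_rot: [3.14, -0.0, 1.232]
contact_force: [0.2, 0.5, -4.8]
opening: 0.0113
grip_force: 50.0
```

```bash
python3 tq.py
```

```text
t 20.40 yaw 1.232 pos [ 0.5656 -0.0533  0.0152] F [ 0.2  0.5 -4.8] Mz 0.04 total about nut 0.05 radial -0.5
```

{"method": "move_arm", "body": {
  "rows": [
    [0,0,6,0,1],
    [0,0,8,0,1],
    [0,0,8,0,1],
    [13.7,-4.0,0,0.1163,1],
    [14.1,-2.3,0,0.1163,1],
    [14.2,-0.7,0,0.1163,1],
    [14.3,1.0,0,0.1163,1],
    [14.0,2.6,0,0.1163,1],
    [13.6,4.2,0,0.1163,1],
    [13.0,5.7,0,0.1163,1],
    [12.3,7.3,0,0.1163,1],
    [11.4,8.6,0,0.1163,1]
  ]
}}

```text
time: 21.6
tool_pos: [0.6853, -0.0301, 0.0376]
tool_rot: [-3.141, -0.0, 2.282]
contact_force: [0.0, -0.8, -2.8]
opening: 0.0114
grip_force: 50.0
```

{"method": "move_arm", "body": {
  "rows": [
    [0,0,0,0,1],
    [0,0,0,0,1]
  ]
}}

```text
time: 21.8
tool_pos: [0.6845, -0.0302, 0.0371]
tool_rot: [-3.141, -0.0, 2.275]
contact_force: [-0.3, 0.2, -3.6]
opening: 0.0119
grip_force: 50.0
```

```bash
python3 tq.py
```

```text
t 21.80 yaw 2.275 pos [ 0.6845 -0.0302  0.0371] F [-0.3  0.2 -3.6] Mz -0.01 total about nut -0.01 radial -0.4
```

{"method": "move_arm", "body": {
  "rows": [
    [0,-0.8,0,0,1],
    [0,0,-4,0,1],
    [0,0,-4,0,1],
    [0,0,-3,0,1],
    [0,0,0,0,1]
  ]
}}

```text
time: 22.3
tool_pos: [0.6845, -0.0311, 0.0251]
tool_rot: [-3.141, -0.001, 2.277]
contact_force: [0.2, 0.5, -4.8]
opening: 0.0114
grip_force: 50.0
```

{"method": "move_arm", "body": {
  "rows": [
    [0,0,-2,0,1],
    [0,0,-2,0,1],
    [0,0,0,0,1]
  ]
}}

```text
time: 22.6
tool_pos: [0.6849, -0.031, 0.0216]
tool_rot: [-3.141, -0.0, 2.277]
contact_force: [-0.1, -0.4, -3.3]
opening: 0.0118
grip_force: 50.0
```

{"method": "move_arm", "body": {
  "rows": [
    [0,0,-2,0,1],
    [0,0,0,0,1]
  ]
}}

```text
time: 22.8
tool_pos: [0.6849, -0.0311, 0.0197]
tool_rot: [-3.141, -0.0, 2.277]
contact_force: [0.3, -0.2, -4.3]
opening: 0.0117
grip_force: 50.0
```

{"method": "move_arm", "body": {
  "rows": [
    [0,0,-2,0,1],
    [0,0,-2,0,1],
    [0,0,-1,0,1],
    [0,0,0,0,1]
  ]
}}

```text
time: 23.2
tool_pos: [0.6849, -0.031, 0.0146]
tool_rot: [-3.141, -0.0, 2.277]
contact_force: [-0.9, 0.1, -4.5]
opening: 0.0113
grip_force: 50.0
```

```bash
python3 tq.py;python3 arc.py 2.278 1.798 8 122.6;python3 arc.py 1.798 1.198 12 122.6
```

```text
t 23.20 yaw 2.277 pos [ 0.6849 -0.031   0.0146] F [-0.9  0.1 -4.5] Mz 0.02 total about nut -0.06 radial -0.7
[[-5.8, -4.6, 0, -0.06, 1], [-6.0, -4.3, 0, -0.06, 1], [-6.2, -3.9, 0, -0.06, 1], [-6.5, -3.5, 0, -0.06, 1], [-6.6, -3.1, 0, -0.06, 1], [-6.9, -2.7, 0, -0.06, 1], [-7.0, -2.3, 0, -0.06, 1], [-7.1, -1.8, 0, -0.06, 1]]
[[-6.0, -1.3, 0, -0.05, 1], [-6.0, -0.9, 0, -0.05, 1], [-6.1, -0.6, 0, -0.05, 1], [-6.2, -0.4, 0, -0.05, 1], [-6.1, 0.0, 0, -0.05, 1], [-6.1, 0.3, 0, -0.05, 1], [-6.1, 0.6, 0, -0.05, 1], [-6.1, 0.9, 0, -0.05, 1], [-6.0, 1.2, 0, -0.05, 1], [-5.9, 1.5, 0, -0.05, 1], [-5.9, 1.8, 0, -0.05, 1], [-5.8, 2.1, 0, -0.05, 1]]
```

{"method": "move_arm", "body": {
  "rows": [
    [-5.8,-4.6,0,-0.06,1],
    [-6.0,-4.3,0,-0.06,1],
    [-6.2,-3.9,0,-0.06,1]
  ]
}}

```text
time: 23.5
tool_pos: [0.6673, -0.0436, 0.015]
tool_rot: [3.14, 0.0, 2.095]
contact_force: [1.0, 1.6, -5.0]
opening: 0.0116
grip_force: 50.0
```

```bash
python3 tq.py
```

```text
t 23.50 yaw 2.095 pos [ 0.6673 -0.0436  0.015 ] F [ 1.   1.6 -5. ] Mz 0.12 total about nut 0.32 radial -0.9
```

{"method": "move_arm", "body": {
  "rows": [
    [-6.5,-3.5,0,-0.06,1]
  ]
}}

```text
time: 23.6
tool_pos: [0.6608, -0.0471, 0.0151]
tool_rot: [3.14, 0.0, 2.035]
contact_force: [1.5, 1.4, -4.4]
opening: 0.0114
grip_force: 50.0
```

```bash
python3 tq.py
```

```text
t 23.60 yaw 2.035 pos [ 0.6608 -0.0471  0.0151] F [ 1.5  1.4 -4.4] Mz 0.10 total about nut 0.34 radial -0.6
```

{"method": "move_arm", "body": {
  "rows": [
    [-6.6,-3.1,0,-0.06,1]
  ]
}}

```text
time: 23.7
tool_pos: [0.6542, -0.0502, 0.0151]
tool_rot: [3.14, 0.0, 1.975]
contact_force: [0.8, 2.0, -4.4]
opening: 0.0115
grip_force: 50.0
```

```bash
python3 tq.py
```

```text
t 23.70 yaw 1.975 pos [ 0.6542 -0.0502  0.0151] F [ 0.8  2.  -4.4] Mz 0.11 total about nut 0.29 radial -1.5
```

{"method": "move_arm", "body": {
  "rows": [
    [-6.9,-2.7,0,-0.06,1]
  ]
}}

```text
time: 23.8
tool_pos: [0.6474, -0.0529, 0.0151]
tool_rot: [3.14, 0.0, 1.915]
contact_force: [1.4, 1.6, -4.4]
opening: 0.0116
grip_force: 50.0
```

```bash
python3 tq.py
```

```text
t 23.80 yaw 1.915 pos [ 0.6474 -0.0529  0.0151] F [ 1.4  1.6 -4.4] Mz 0.05 total about nut 0.28 radial -1.0
```

{"method": "move_arm", "body": {
  "rows": [
    [-7.0,-2.3,0,-0.06,1]
  ]
}}

```text
time: 23.9
tool_pos: [0.6404, -0.0551, 0.0151]
tool_rot: [3.14, -0.0, 1.855]
contact_force: [2.0, 2.7, -5.6]
opening: 0.0114
grip_force: 50.0
```

```bash
python3 tq.py
```

```text
t 23.90 yaw 1.855 pos [ 0.6404 -0.0551  0.0151] F [ 2.   2.7 -5.6] Mz 0.12 total about nut 0.45 radial -2.0
```

{"method": "move_arm", "body": {
  "rows": [
    [-7.1,-1.8,0,-0.06,1]
  ]
}}

```text
time: 24.0
tool_pos: [0.6334, -0.057, 0.0152]
tool_rot: [3.14, 0.0, 1.795]
contact_force: [1.7, 1.9, -4.9]
opening: 0.0115
grip_force: 50.0
```

```bash
python3 tq.py
```

```text
t 24.00 yaw 1.795 pos [ 0.6334 -0.057   0.0152] F [ 1.7  1.9 -4.9] Mz 0.09 total about nut 0.35 radial -1.5
```

{"method": "move_arm", "body": {
  "rows": [
    [-6.0,-1.2,0,-0.05,1]
  ]
}}

```text
time: 24.1
tool_pos: [0.6278, -0.0581, 0.0153]
tool_rot: [3.139, 0.0, 1.745]
contact_force: [4.1, 2.5, -4.5]
opening: 0.0116
grip_force: 50.0
```

```bash
python3 tq.py
```

```text
t 24.10 yaw 1.745 pos [ 0.6278 -0.0581  0.0153] F [ 4.1  2.5 -4.5] Mz 0.18 total about nut 0.73 radial -1.7
```

{"method": "move_arm", "body": {
  "rows": [
    [-6.0,-0.8,0,-0.05,1]
  ]
}}

```text
time: 24.2
tool_pos: [0.6223, -0.0589, 0.0154]
tool_rot: [3.138, 0.0, 1.696]
contact_force: [5.0, 3.0, -6.4]
opening: 0.0112
grip_force: 50.1
```

```bash
python3 tq.py
```

```text
t 24.20 yaw 1.696 pos [ 0.6223 -0.0589  0.0154] F [ 5.   3.  -6.4] Mz 0.26 total about nut 0.92 radial -2.3
```

The torque is rising, so the nut is home. I let it settle and add a little.

{"method": "move_arm", "body": {
  "rows": [
    [-2.5,-0.2,0,-0.02,1],
    [0,0,0,0,1]
  ]
}}

```text
time: 24.4
tool_pos: [0.62, -0.0592, 0.0156]
tool_rot: [3.138, 0.0, 1.678]
contact_force: [5.8, 2.9, -4.8]
opening: 0.0115
grip_force: 50.1
```

```bash
python3 tq.py; sleep 0; python3 tq.py
```

```text
t 24.40 yaw 1.678 pos [ 0.62   -0.0592  0.0156] F [ 5.8  2.9 -4.8] Mz 0.22 total about nut 0.96 radial -2.2
t 24.40 yaw 1.678 pos [ 0.62   -0.0592  0.0156] F [ 5.8  2.9 -4.8] Mz 0.22 total about nut 0.96 radial -2.2
```

{"method": "move_arm", "body": {
  "rows": [
    [-3.5,-0.2,0,-0.03,1],
    [-3.5,-0.1,0,-0.03,1],
    [0,0,0,0,1]
  ]
}}

```text
time: 24.7
tool_pos: [0.6134, -0.0598, 0.0157]
tool_rot: [3.137, 0.001, 1.618]
contact_force: [6.4, 2.1, -4.9]
opening: 0.0115
grip_force: 50.2
```

```bash
python3 tq.py
```

```text
t 24.70 yaw 1.618 pos [ 0.6134 -0.0598  0.0157] F [ 6.4  2.1 -4.9] Mz 0.44 total about nut 1.24 radial -1.8
```

{"method": "move_arm", "body": {
  "rows": [
    [0,0,-1,0,1],
    [0,0,-1,0,1],
    [0,0,0,0,1],
    [0,0,0,0,1]
  ]
}}

```text
time: 25.1
tool_pos: [0.6141, -0.0602, 0.0144]
tool_rot: [3.136, 0.002, 1.619]
contact_force: [6.0, 1.6, -1.8]
opening: 0.0117
grip_force: 50.3
```

```bash
python3 tq.py; python3 arc.py 1.618 1.858 4 122.6
```

```text
t 25.10 yaw 1.619 pos [ 0.6141 -0.0602  0.0144] F [ 6.   1.6 -1.8] Mz 0.48 total about nut 1.22 radial -1.3
[[7.3, 0.6, 0, 0.06, 1], [7.3, 1.0, 0, 0.06, 1], [7.2, 1.5, 0, 0.06, 1], [7.1, 1.8, 0, 0.06, 1]]
```

{"method": "move_arm", "body": {
  "rows": [
    [7.3,0.6,0,0.06,1],
    [7.3,1.0,0,0.06,1],
    [7.2,1.5,0,0.06,1],
    [7.1,1.8,0,0.06,1],
    [0,0,0,0,1]
  ]
}}

```text
time: 25.6
tool_pos: [0.6412, -0.0552, 0.0134]
tool_rot: [3.141, 0.001, 1.859]
contact_force: [1.0, -2.4, -2.7]
opening: 0.0117
grip_force: 50.0
```

```bash
python3 tq.py; python3 arc.py 1.858 1.898 1 122.6
```

```text
t 25.60 yaw 1.859 pos [ 0.6412 -0.0552  0.0134] F [ 1.  -2.4 -2.7] Mz 0.12 total about nut 0.16 radial 2.6
[[4.7, 1.5, 0, 0.04, 1]]
```

{"method": "move_arm", "body": {
  "rows": [
    [4.7,1.2,0,0.04,1],
    [0,0,0,0,1],
    [0,0,3,0,1],
    [0,0,4,0,1],
    [0,0,6,0,1],
    [0,0,8,0,1],
    [0,0,0,0,1]
  ]
}}

```text
time: 26.3
tool_pos: [0.6461, -0.0539, 0.0358]
tool_rot: [3.139, 0.001, 1.897]
contact_force: [0.0, -0.9, -3.6]
opening: 0.0114
grip_force: 50.0
```

```bash
python3 tq.py
```

```text
t 26.30 yaw 1.897 pos [ 0.6461 -0.0539  0.0358] F [ 0.  -0.9 -3.6] Mz -0.01 total about nut -0.04 radial 0.8
```

{"method": "move_arm", "body": {
  "rows": [
    [0,0,25,0,1],
    [0,0,35,0,1],
    [0,0,30,0,1],
    [0,-15,10,0,1],
    [-13,-33,0,-0.05,1],
    [-17,-38,0,-0.06,1],
    [-17,-38,0,-0.06,1],
    [-17,-38,0,-0.06,1],
    [-17,-38,0,-0.06,1],
    [-17,-37,0,-0.06,1],
    [-16,-30,0,-0.046,1],
    [-8,-15,0,0,1]
  ]
}}

```text
time: 27.5
tool_pos: [0.5205, -0.339, 0.1328]
tool_rot: [-3.14, 0.0, 1.497]
contact_force: [0.6, 0.5, -3.6]
opening: 0.0115
grip_force: 50.0
```

{"method": "move_arm", "body": {
  "rows": [
    [0,0,-20,0,1],
    [0,0,-30,0,1],
    [0,0,-30,0,1],
    [0,0,-25,0,1],
    [0,0,-15,0,1],
    [0,0,0,0,1],
    [0,0,0,0,1]
  ]
}}

```text
time: 28.2
tool_pos: [0.523, -0.3357, 0.0138]
tool_rot: [-3.141, -0.0, 1.502]
contact_force: [0.7, 0.1, -3.7]
opening: 0.0116
grip_force: 50.0
```

{"method": "move_arm", "body": {
  "rows": [
    [0,0,-6,0,1],
    [0,0,-6,0,1],
    [0,0,-4,0,1],
    [0,0,-2,0,1],
    [0,0,0,0,1]
  ]
}}

```text
time: 28.7
tool_pos: [0.5229, -0.3355, -0.0043]
tool_rot: [-3.141, -0.0, 1.501]
contact_force: [-0.1, -0.0, -3.9]
opening: 0.0115
grip_force: 50.0
```

{"method": "move_arm", "body": {
  "rows": [
    [0,0,-1.5,0,1],
    [0,0,0,0,1]
  ]
}}

```text
time: 28.9
tool_pos: [0.5231, -0.3357, -0.0056]
tool_rot: [3.141, 0.0, 1.501]
contact_force: [-0.4, 0.2, -3.8]
opening: 0.0115
grip_force: 50.0
```

{"method": "move_arm", "body": {
  "rows": [
    [0,0,-1.5,0,1],
    [0,0,0,0,1]
  ]
}}

```text
time: 29.1
tool_pos: [0.523, -0.3356, -0.0072]
tool_rot: [-3.142, -0.0, 1.501]
contact_force: [-0.1, 0.4, -4.5]
opening: 0.0113
grip_force: 50.0
```

Just above the mat. I release gently and retreat.

{"method": "move_arm", "body": {
  "rows": [
    [0,0,-0.8,0,1],
    [0,0,0,0,1],
    [0,0,0,0,0.3],
    [0,0,0,0,0.3],
    [0,0,0,0,0.2],
    [0,0,0,0,0.2],
    [0,0,0,0,0],
    [0,0,0,0,0]
  ]
}}

```text
time: 29.9
tool_pos: [0.5231, -0.3357, -0.0078]
tool_rot: [3.141, 0.0, 1.501]
contact_force: [0.1, 0.2, 0.2]
opening: 0.0448
grip_force: 0.0
```

{"method": "move_arm", "body": {
  "rows": [
    [0,0,5,0,0],
    [0,0,15,0,0],
    [0,0,30,0,0],
    [0,0,40,0,0],
    [0,0,40,0,0],
    [0,0,10,0,0],
    [0,0,0,0,0],
    [0,0,0,0,0]
  ]
}}

```text
time: 30.7
tool_pos: [0.5225, -0.3352, 0.1315]
tool_rot: [-3.141, -0.001, 1.501]
contact_force: [-0.3, 0.5, -0.1]
opening: 0.046
grip_force: 0.0
```

Run:
```python
from fit import *
from scipy.optimize import differential_evolution as DE
s=monitor.observe();print(s['tool_pos'],s['contact_force'],s['opening'])
K,k,T=cam("wrist");T=T.copy();T[2,3]+=.009;C=(K,k,T);g=G(vision.read_camera("wrist"),.8)
for z in(.018,):
    f=lambda q:-(sc(g,C,hexa(q[0],q[1],q[2],.0315,q[3]))+sc(g,C,hexa(q[0],q[1],q[2],.046,q[3])))
    r=DE(f,[(.50,.56),(-.25,-.18),(1.3,1.7),(.008,.06)],seed=1,maxiter=100);print(r.x,r.fun)
# small ring and big ring from top camera by brightness inside mat
t=vision.read_camera("top");gr=cv2.cvtColor(t,cv2.COLOR_RGB2GRAY);print([int((gr[205:245,345:475]>150).sum())])
Ct=cam("top");ys,xs=np.where(gr[205:250,350:475]>150)
for u in((xs.min()+350,int(ys[xs==xs.min()].mean())+205),(xs.max()+350,int(ys[xs==xs.max()].mean())+205)):print(u,at(Ct,u,.018))
```

```text
[ 0.52252285 -0.33524323  0.13150886] [-0.28652772  0.4830859  -0.12629327] 0.04600699944650844
[ 0.53210424 -0.21349177  1.48883606  0.01801086] -696.13696
[712]
(np.int64(362), 226) [ 0.52023396 -0.19324593  0.018     ]
(np.int64(474), 231) [ 0.50493857 -0.50808743  0.018     ]
```

The large ring is back at its starting place, with its top at z = 0.018, so it lies flat. The gripper is clear.

```bash
python3 -c "
from cell import workorder;print(workorder.hand_in())"
```

```text
the job is handed in; nothing more can be done
None
```

The nut was tightened in three strokes to about 1.2 N m (measured at the wrist), the spanner is lying flat on the mat where it started, and the job is handed in at about 31 s; no verdict was returned.

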